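# Release the latched battery cartridge and kit it after the cover

### The arm

A 7-joint arm with a two-finger parallel gripper is mounted at the origin on the work surface. World frame = base frame: x ahead of the robot, y to its left, z up, the work surface at z = 0. Lengths are in m, angles in degrees, forces in N, time in s.
With the tool pointing down it reaches from about 0.35 to 0.775 m from the base axis. Payload 3.1 kg.
Tool frame: the origin (TCP) lies on the centre line of the jaws, within the pads' length; the fingertips stand 17 mm ahead of it and the grasp point (between the pads) lies 2 mm behind it (robot.tip_reach is the distance from the TCP to the fingertips, in m); z points along the fingers, y is the line along which they close (so a half turn about z gives the same grasp; the last joint's range is limited). The gripper opens to 85 mm and grips with 20 to 120 N. Pads are 22 mm wide; open, the fingers measure 114 mm over their backs; the gripper's body (76 mm by 85 mm) begins 54 mm behind the grasp point. The pads swing forward as they close: fully open they stand 13 mm farther back than shut.
Start: joints at [61.553, 17.813, 0.802, 86.603, -0.252, 75.585, -1.558], TCP at [0.242, -0.494, 0.248] pointing down, gripper open.
Joint ranges: [-154.91, 154.91], [-16.99, 109.72], [-72.82, 74.43], [7.12, 147.25], [-82.49, 262.49], [11.32, 116.49], [-174.64, 174.64]. Speed limits (degrees/s): [159.86, 159.86, 180, 180, 180, 180, 180].

### API

Orientations are given as [roll, pitch, yaw] about the fixed x, y, z axes, in that order (R = Rz(yaw) Ry(pitch) Rx(roll)).
In Python, from station import robot, fingers, vision, workorder, recognise gives the robot as it stands. Calls block until the motion is done:
- robot.move_to(position, orientation): joint-space move of the TCP to a pose.
- robot.line_to(position, orientation=None, velocity=0.15, f_stop=None): straight line of the TCP; orientation=None keeps the orientation; velocity is the mean speed in m/s. With f_stop (N) it stops when the force on the tool has changed by that much, and returns True; else False.
- robot.move_j(angles): joint-space move.
- fingers.gripper_to(opening, force=None): opening from 0.0 (shut) to 1.0 (fully open); force is the grip in N (None keeps the last); returns when the fingers have stopped.
- robot.pause(seconds).
- robot.inverse_kinematics(position, orientation): joint angles nearest the present ones, or None.
- vision.grab_frame(name): name is "scene" or "top" or "wrist"; returns the picture (480x640x3 uint8, red, green, blue); there is no depth.
- vision.calibration(name): a dict with "mtx" (3x3 intrinsics, pixels), "k1" (the pictures are not rectified: a ray, as slopes to the right and down, at radius r is drawn at 1 + k1 r^2 times it, then the intrinsics apply), "extrinsics" (4x4, takes a point from world to camera coordinates); the wrist camera has in their place "T_tool_cam" (4x4, takes a point from camera to tool coordinates, whose origin is the TCP and whose axes are the flange's). Camera axes: x right, y up, looking along -z (the intrinsics and any distortion apply to the point x, -y, -z); pixel columns grow to the right and rows downward; lengths in m; the calibration is good to about 2 mm. A picture is of the moment at which its call begins: read the wrist's pose just before it. calibration takes no time and is no camera call.
A pose or a line that the arm cannot do raises robot.PlanningError and nothing moves.
- workorder.close_job(): hands the job in; it is judged then, once.
Trained networks look in the newest picture that a camera, given by its name, has taken for a name from the list of things; names that differ only in an ending like _2 or _b are one class to them, and where a whole thing is asked for, a point or a joint stands for the part that bears it (a point fixed in the world has none). Each returns a list of dicts, best first, with "p" (0 to 1); they miss things now and then, are a little off and sometimes report something else, mostly with a low value. They report only what shows in the picture. A call takes as long as a camera call. They do not tell look-alikes from the thing itself.
- recognise(label, camera): "rect" ([centre column, centre row, width, height] in pixels, round what is visible of it).
Readings, each from a call of its own:
- robot.current_time_s(): time.
- robot.current_joint_positions(): joint angles.
- robot.current_dq(): joint speeds.
- robot.current_joint_torque(): joint torques, N m.
- robot.current_tool_pos(): TCP position.
- robot.current_eef_rot(): TCP orientation.
- robot.current_contact_force(): force on the tool from outside, world axes, zero at the start.
- robot.current_torque(): the same for the moment, N m.
- robot.current_finger_gap(): opening from 0.0 (shut) to 1.0 (fully open).
- robot.current_gripper_force(): force on a finger pad.
Only numpy, scipy, OpenCV 4.12 (cv2) and the standard library are available. Lean on these libraries where they do the work, as an engineer would, in place of code of your own. Each camera call takes 0.05 s, during which the arm holds its last target. There are 200 camera calls.

### The job

Strip the opened instrument's battery bay into the white kit tray, low part first: pick up the blue vent cover and lay it flat on the blue liner. Then press the orange-topped cartridge straight down into its bay, gently (some 7 N works it; stop as soon as you feel its hard stop, and keep the push under 20 N), until the latch lets go, let go of it so that it springs up by itself, pull it out and stand it upright on the orange liner. Set both parts down without dropping them, and leave the other things on the bench where they are.

Things in the scene. Friction and masses are not known exactly. Their poses are not given: they have to be found in the camera images.
- chassis: Opened instrument, an open metal box fixed to the bench, 250 (x) x 310 (y) x 125 high, origin at the centre of its underside, z up. Its front panel faces its own -x. On its -y half the battery bay under a flat black bezel at height 125, nothing above it; circuit boards in the +y half are lower. Over 24 N between the pressed-in cartridge and the instrument is ramming.
- bay_mouth (a point): Centre of the bay's mouth (83 x 49), level with the bezel's upper face, 125 above the bench; axes as the chassis. A straight vertical well: a sprung plate pushes the cartridge up with 5.5 to 8 N (less its weight) and a hook holds it flush. The hook, once pushed aside, stays aside. With the push withdrawn the plate then lifts the cartridge within about 0.5 s to stand about 26 proud.
- cartridge: Battery cartridge 80 (x) x 46 (y) x 90 high, about 0.35 kg, grey below, orange in its upper 37, white label on top. Origin at the centre of its underside, z up. The hook's notch is in its -x side, 23 to 53 above the foot. Starts in the bay, top flush with the bezel, 1.5 mm clearance all round: it cannot be gripped before it has sprung up. Grip it across its 46 mm width.
- cartridge_top (a point): Centre of the cartridge's top face, 90 above its origin; axes as the cartridge. Pressing it 4 to 19 mm below flush (differs each time, cannot be seen) frees the hook: first the spring alone (3 to 5 N of push), then about 2 N more over the last 2 to 4 mm (7 N at most in all), then a hard stop some 2 mm past the release. Not pressed far enough, it comes back flush.
- cover: Blue vent cover, a plate 95 (x) x 70 (y) x 5 with a black grip rib on top, 60 (x) x 12 (y), rising to 31 above the underside. 0.12 kg. Origin at the centre of the underside, z up. Starts lying flat on the bench.
- tray: White open kit tray fixed to the bench, 165 (x) x 225 (y) x 30 high, walls 5, floor 5 thick, one divider wall across the middle of y makes two equal compartments, each 155 (x) x 105 (y) inside. Origin at the centre of the underside.
- liner_blue: Thin blue liner 150 (x) x 100 (y) x 2 covering the floor of one compartment (either one); place of the cover. Origin at the centre of its underside, 5 above the bench, its upper face 7 above the bench; axes as the tray.
- liner_orange: Thin orange liner, same size, covering the floor of the other compartment; place of the cartridge. Origin at the centre of its underside, 5 above the bench, upper face 7 above the bench.
- meter: Yellow meter 75 x 140 x 32 lying on the bench; leave alone. Origin at the centre of its underside.
- tape: Blue tape roll, 90 across, 20 high, lying flat; leave alone.
- can: Can 52 across, 130 high, standing on the bench; leave alone.
- adapter: Black power adapter 90 x 55 x 32 lying on the bench; leave alone.
Not all that is in view belongs to the job. There is more than one size of the cartridge; the job needs the middle-sized.

How it is judged:
By the outcome, as a careful person would: the job done as asked, in the order asked, and still so for the second after the job is handed in, with the robot touching nothing.
It also fails if it takes over 64 s, if anything falls off the work surface, if the arm or the gripper's body presses on something with over 40 N, if the wrist force passes 120 N, or if a joint passes its speed limit or range.

## Working session

There is one attempt and no reset: what is moved stays moved. The work goes in short steps, each a Python script; the robot and the scene stay as the last script left them, time stands still between calls to the robot, and variables do not carry over. Pictures are saved under pics/ and viewed, at most 10 in all, crops included, and the job is handed in when it is done.

```bash
mkdir -p pics
cat > h.py <<'E'
import numpy as np, cv2
from station import robot, fingers, vision, workorder, recognise
def ray(cam,uv,T=None):
    c=vision.calibration(cam); K=np.array(c["mtx"]); k1=c["k1"]
    d=np.linalg.inv(K)@np.array([uv[0],uv[1],1.]); d=d[:2]
    s=d.copy()
    for _ in range(20): s=d/(1+k1*(s@s))
    v=np.array([s[0],-s[1],-1.])
    M=np.linalg.inv(np.array(c["extrinsics"])) if T is None else T
    return M[:3,3],M[:3,:3]@v
def px2w(cam,uv,z,T=None):
    o,d=ray(cam,uv,T); return o+d*(z-o[2])/d[2]
def w2px(cam,P,T=None):
    c=vision.calibration(cam); K=np.array(c["mtx"])
    M=np.array(c["extrinsics"]) if T is None else np.linalg.inv(T)
    p=M[:3,:3]@np.array(P)+M[:3,3]; s=np.array([p[0],-p[1]])/-p[2]
    s=s*(1+c["k1"]*(s@s)); return (K@[s[0],s[1],1])[:2]
def save(cam,name):
    im=vision.grab_frame(cam); cv2.imwrite(f"pics/{name}.png",im[:,:,::-1]); return im
E
python3 - <<'E'
from h import *
save("top","top0"); 
for l in ["chassis","bay_mouth","cartridge","cover","tray","liner_blue","liner_orange","meter","tape","can","adapter"]:
    try: print(l,[(round(r["p"],2),np.round(r["rect"]).tolist()) for r in recognise(l,"top")][:4])
    except Exception as e: print(l,e)
save("scene","sc0")
print(robot.current_time_s(), vision.calibration("top"), robot.current_eef_rot(), robot.tip_reach)
E
```

```text
chassis [(0.56, [189.0, 218.0, 155.0, 130.0])]
bay_mouth [(0.89, [188.0, 220.0, 158.0, 125.0])]
cartridge [(0.86, [232.0, 330.0, 61.0, 52.0]), (0.79, [292.0, 210.0, 30.0, 25.0]), (0.72, [216.0, 230.0, 24.0, 35.0])]
cover [(0.78, [331.0, 252.0, 27.0, 41.0])]
tray [(0.68, [457.0, 244.0, 100.0, 83.0]), (0.59, [433.0, 250.0, 47.0, 62.0])]
liner_blue [(0.57, [433.0, 248.0, 50.0, 63.0]), (0.35, [466.0, 161.0, 26.0, 32.0])]
liner_orange [(0.76, [476.0, 242.0, 47.0, 60.0])]
meter [(0.7, [319.0, 162.0, 59.0, 36.0])]
tape [(0.58, [409.0, 163.0, 36.0, 34.0]), (0.2, [434.0, 248.0, 48.0, 62.0])]
can [(0.93, [359.0, 154.0, 21.0, 35.0])]
adapter [(0.68, [465.0, 161.0, 24.0, 34.0])]
0.65 {'mtx': array([[482.34826484,   0.        , 330.68606825],
       [  0.        , 482.34826484, 234.79367778],
       [  0.        ,   0.        ,   1.        ]]), 'k1': -0.11979585067728131, 'extrinsics': array([[-0.02668545, -0.99941854, -0.02122402,  0.00804225],
       [ 0.98632268, -0.02977849,  0.16211356, -0.53872183],
       [-0.16265132, -0.01660766,  0.98654383, -1.1113307 ],
       [ 0.        ,  0.        ,  0.        ,  1.        ]])} [1.79996425e+02 1.49691673e-03 2.60602994e+01] 0.017
```

View pics/top0.png

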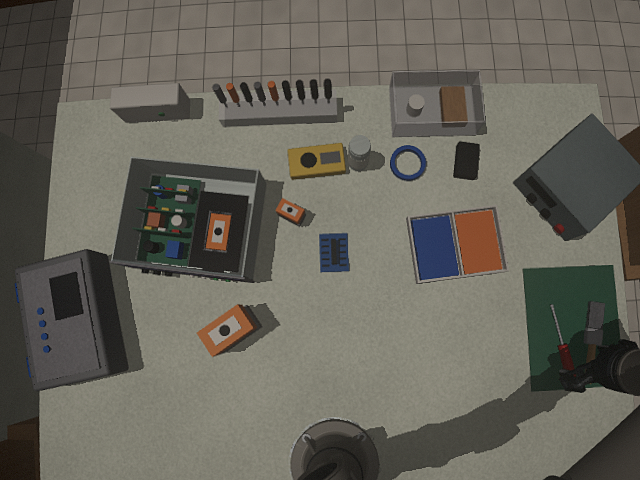

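View pics/sc0.png

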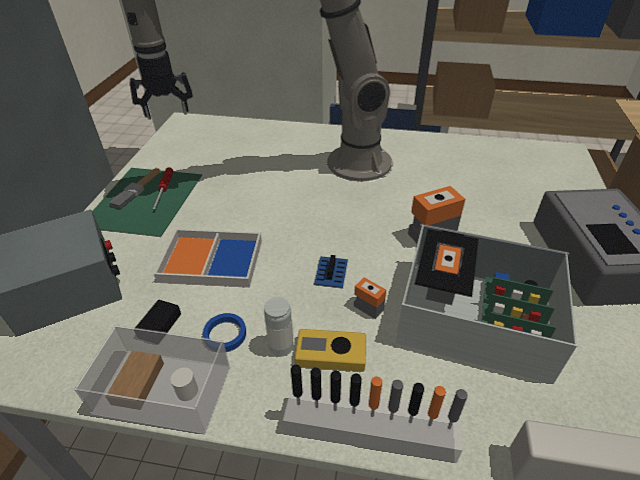

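The top view shows three orange-topped cartridges: a large one at (228,330), a small one at (291,210), and one flush in the black bezel at (217,231). The one in the bay fits, since it is middle-sized and sits under the bezel. The cover is at (334,252) with its rib along image-vertical (world x). The tray's blue liner is at (435,247) and its orange liner at (480,241). I'll confirm with wrist views.

Run:
```python
from h import *
np.set_printoptions(precision=4,suppress=True)
for n,uv,z in [("cover",(334,252),.005),("blue",(435,247),.007),("orange",(480,241),.007),("cart",(217,231),.125),("tr1",(407,211),.03),("tr2",(496,207),.03),("tr3",(507,270),.03),("tr4",(418,282),.03),("b1",(203,192),.125),("b2",(248,195),.125),("b3",(238,273),.125),("b4",(189,268),.125)]: print(n,px2w("top",uv,z))
print(vision.calibration("wrist"))
for P in [(.53,0.0,.3),(.55,.24,.35),(.52,-.25,.3)]:
  for yaw in (0,90,-90,180):
    q=robot.inverse_kinematics(P,[180,0,yaw]); print(P,yaw,None if q is None else np.round(q,0))
```

```text
cover [ 0.502  -0.0136  0.005 ]
blue [ 0.5066 -0.263   0.007 ]
orange [ 0.5181 -0.3765  0.007 ]
cart [0.5418 0.2474 0.125 ]
tr1 [ 0.5943 -0.1951  0.03  ]
tr2 [ 0.5982 -0.4166  0.03  ]
tr3 [ 0.4419 -0.4311  0.03  ]
tr4 [ 0.4205 -0.2126  0.03  ]
b1 [0.6337 0.2815 0.125 ]
b2 [0.6227 0.1769 0.125 ]
b3 [0.4458 0.1991 0.125 ]
b4 [0.4596 0.3105 0.125 ]
{'mtx': array([[333.1455,   0.    , 316.617 ],
       [  0.    , 333.1455, 239.2957],
       [  0.    ,   0.    ,   1.    ]]), 'k1': 0.008292955097792955, 'T_tool_cam': array([[ 0.0007,  0.9625,  0.2714,  0.0682],
       [ 1.    , -0.0006, -0.0003,  0.0005],
       [-0.0001,  0.2714, -0.9625, -0.1277],
       [ 0.    ,  0.    ,  0.    ,  1.    ]])}
(0.53, 0.0, 0.3) 0 [ 19.  16. -27.  83.   7.  82. -98.]
(0.53, 0.0, 0.3) 90 [ 27.  18. -38.  83.  11.  83. -11.]
(0.53, 0.0, 0.3) -90 [ -48.   22.   65.   86.  -20.   85. -163.]
(0.53, 0.0, 0.3) 180 [ 28.  18. -40.  83.  12.  83.  78.]
(0.55, 0.24, 0.35) 0 [   6.   32.  -57.   64.   26.   96. -133.]
(0.55, 0.24, 0.35) 90 [ 10.  35. -66.  64.  32.  98. -47.]
(0.55, 0.24, 0.35) -90 [  8.  33. -62.  64.  29.  97. 135.]
(0.55, 0.24, 0.35) 180 [  6.  32. -57.  64.  26.  96.  47.]
(0.52, -0.25, 0.3) 0 [ 29.  20.  -8.  76.   3.  84. -68.]
(0.52, -0.25, 0.3) 90 [ 38.  21. -20.  76.   7.  84.  18.]
(0.52, -0.25, 0.3) -90 [  21.   20.    5.   77.   -2.   84. -155.]
(0.52, -0.25, 0.3) 180 [ 46.  23. -32.  76.  12.  85. 105.]
```

```bash
cat >> h.py <<'E'
from scipy.spatial.transform import Rotation as Ro
def tcam():
    T=np.eye(4); T[:3,:3]=Ro.from_euler("xyz",robot.current_eef_rot(),degrees=True).as_matrix(); T[:3,3]=robot.current_tool_pos()
    return T@np.array(vision.calibration("wrist")["T_tool_cam"])
def wshot(name):
    T=tcam(); im=save("wrist",name); np.save(f"pics/{name}.npy",T); return im,T
def rects(im,T,z,lo,hi,amin=300):
    m=cv2.inRange(cv2.cvtColor(im,cv2.COLOR_RGB2HSV),np.array(lo),np.array(hi))
    m=cv2.morphologyEx(m,cv2.MORPH_OPEN,np.ones((3,3)))
    out=[]
    for c in cv2.findContours(m,cv2.RETR_EXTERNAL,cv2.CHAIN_APPROX_NONE)[0]:
        if cv2.contourArea(c)<amin: continue
        h=cv2.convexHull(c)[:,0].astype(float)
        P=np.array([px2w("wrist",p,z,T)[:2] for p in h])*1000
        (cx,cy),(w,hh),a=cv2.minAreaRect(P.astype(np.float32))
        out.append((np.round(c[:,0].mean(0)).tolist(),round(cx,1),round(cy,1),round(w,1),round(hh,1),round(a,1)))
    return out
E
python3 - <<'E'
from h import *
robot.move_to([.51,-.30,.30],[180,0,0]); im,T=wshot("w_tray")
print("blue",rects(im,T,.007,(105,120,30),(125,255,255))); print("or",rects(im,T,.007,(5,140,60),(20,255,255)))
robot.move_to([.45,-.01,.25],[180,0,0]); im,T=wshot("w_cover")
print("blue",rects(im,T,.005,(100,100,20),(125,255,255)))
robot.move_to([.47,.24,.32],[180,0,0]); im,T=wshot("w_bay")
print("or",rects(im,T,.125,(5,140,60),(20,255,255)))
print(robot.current_time_s())
a=[cv2.resize(cv2.imread(f"pics/w_{n}.png"),(400,300)) for n in("tray","cover","bay")]
b=cv2.imread("pics/top0.png")[170:245,170:270]; b=cv2.resize(b,(400,300),interpolation=2)
cv2.imwrite("pics/mos1.png",np.vstack([np.hstack(a[:2]),np.hstack([a[2],b])]))
E
```

```text
blue [([88.0, 203.0], 504.5, -13.9, 93.7, 71.5, 0.3), ([283.0, 197.0], 508.4, -260.2, 149.8, 99.9, 5.8), ([227.0, 24.0], 704.7, -204.2, 47.3, 92.5, 0.1)]
or [([370.0, 189.0], 519.0, -370.2, 151.0, 100.6, 5.6)]
blue [([316.0, 158.0], 504.2, -12.7, 94.7, 70.1, 0.5), ([554.0, 149.0], 509.4, -268.4, 151.3, 90.4, 5.8)]
or [([323.0, 338.0], 333.8, 231.9, 85.0, 118.8, 33.7), ([307.0, 138.0], 543.4, 245.0, 47.8, 82.0, 81.8), ([141.0, 95.0], 582.3, 392.6, 26.3, 28.7, 82.2), ([454.0, 85.0], 590.0, 114.0, 55.5, 35.9, 60.5)]
4.2333
```

View pics/mos1.png

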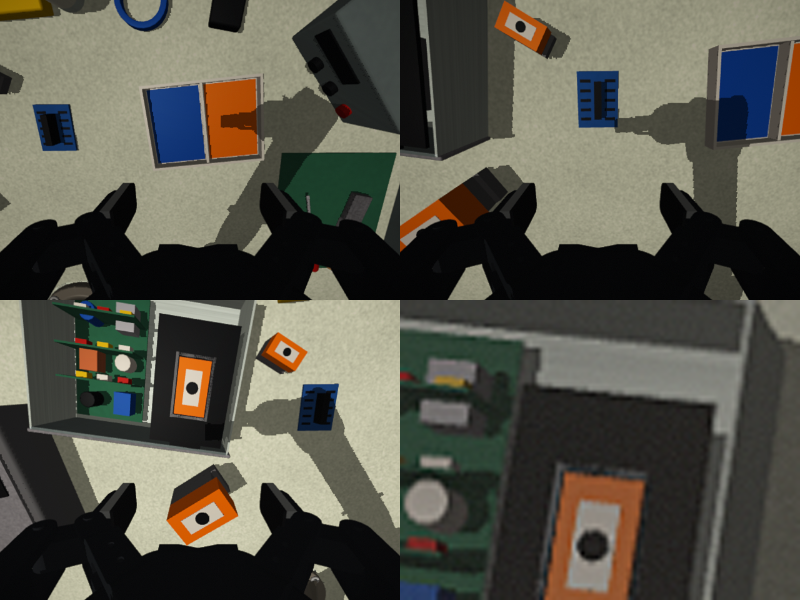

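The bay cartridge top measures 82 x 48 mm at (543,245), yaw -8.2°, which matches 80 x 46. The loose ones are larger at (323,338) and smaller at (454,85), both in w_bay pixels, so the bay cartridge is confirmed. Cover is at (504,-13), blue liner at (508,-260) with yaw 5.8°. Now the cover.

Run:
```python
from h import *
o=[180,0,.5]
robot.move_to([.5042,-.0127,.12],o); robot.line_to([.5042,-.0127,.045],velocity=.15)
print(robot.line_to([.5042,-.0127,.0255],velocity=.05,f_stop=6),robot.current_tool_pos())
fingers.gripper_to(0.0,force=40)
print("gap",robot.current_finger_gap(),robot.current_gripper_force(),robot.current_tool_pos())
f0=robot.current_contact_force()
robot.line_to([.5042,-.0127,.15],velocity=.15); print(robot.current_contact_force()-f0)
robot.move_to([.5084,-.2602,.15],[180,0,5.8])
wshot("w_held"); save("top","top_held"); print(robot.current_finger_gap(),robot.current_time_s())
a=cv2.imread("pics/w_held.png");b=cv2.imread("pics/top_held.png")[150:350,350:570]
cv2.imwrite("pics/mos2.png",np.hstack([cv2.resize(a,(480,360)),cv2.resize(b,(320,360))]))
```

```text
False [ 0.50396209 -0.0127489   0.02521245]
gap 0.13278303851265996 40.38898944854736 [ 0.5044825  -0.01269231  0.02572034]
[-0.51037246 -0.2919402  -1.98540028]
0.13169133296534724 9.3833
```

View pics/mos2.png

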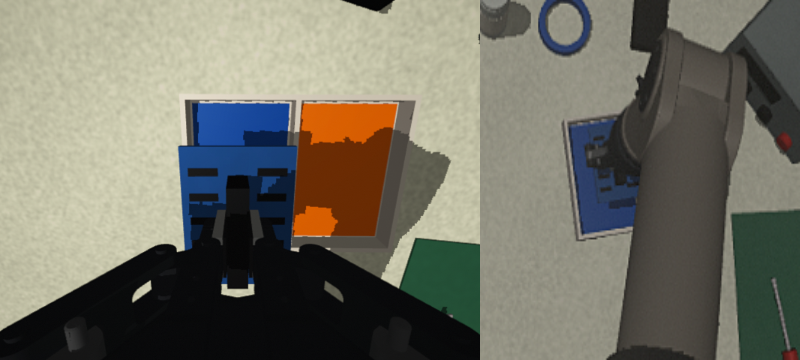

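The wrist view shows the cover held flat and square by its rib, above the blue compartment. Lowering it now.

Run:
```python
from h import *
x,y=.5084,-.2602
robot.line_to([x,y,.055],velocity=.15)
print(robot.line_to([x,y,.030],velocity=.02,f_stop=3),robot.current_tool_pos())
fingers.gripper_to(0.4); robot.line_to([x,y,.15],velocity=.15); fingers.gripper_to(0.4)
robot.move_to([.47,-.26,.28],[180,0,0]); im,T=wshot("w_placed")
print("blue",rects(im,T,.012,(105,100,20),(125,255,255)),robot.current_time_s())
cv2.imwrite("pics/c3.png",im[:330,:,::-1])
```

```text
True [ 0.50827886 -0.26018866  0.03274247]
blue [([316.0, 167.0], 509.1, -260.5, 148.2, 99.1, 5.8)] 13.3333
```

View pics/c3.png

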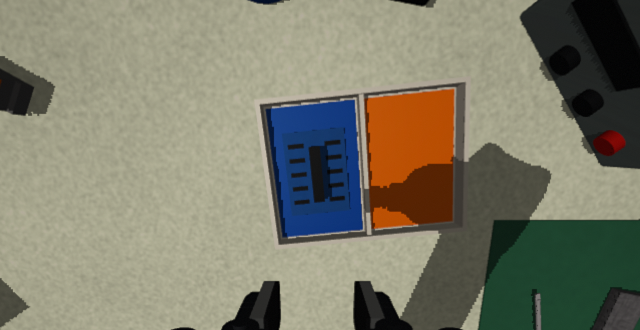

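The cover lies flat on the blue liner, at about (318,173), centred in its compartment. Next I refine the cartridge pose from close above, then press with shut fingers, jaw line along the long side of the bay so they fit in the mouth.

Run:
```python
from h import *
robot.move_to([.49,.245,.28],[180,0,-8.2]); im,T=wshot("w_bay2")
R=rects(im,T,.125,(5,140,60),(20,255,255),1500); print(R)
r=min(R,key=lambda r:abs(r[1]-543)+abs(r[2]-245)); 
assert abs(r[1]-543)<5 and abs(r[2]-245)<5
x,y=r[1]/1e3,r[2]/1e3
fingers.gripper_to(0.0,force=40)
ok=None
for yaw in (81.8,-98.2):
    q=robot.inverse_kinematics([x,y,.2],[180,0,yaw]); q2=robot.inverse_kinematics([x,y,.12],[180,0,yaw]); print(yaw,q,q2)
print(robot.current_joint_positions(),robot.inverse_kinematics([x,y,.12],[180,0,-8.2]),robot.current_time_s())
```

```text
[([328.0, 362.0], 352.8, 250.8, 41.3, 96.0, 34.1), ([128.0, 140.0], 584.1, 382.0, 37.7, 27.9, 81.9), ([304.0, 164.0], 543.2, 245.0, 47.9, 81.8, 81.8), ([460.0, 76.0], 592.6, 116.0, 55.2, 34.8, 60.4)]
81.8 [  8.68084562  35.14076963 -55.3334695   81.99623988  28.96273444
  77.85749973 -55.93800552] [  7.91715245  39.19059128 -53.03651175  88.04291483  32.66336455
  69.31216621 -58.88751825]
-98.2 [ 11.51564337  37.95874616 -61.76718944  81.89269675  33.40809362
  79.81239657 120.91617339] [ 11.95506834  43.42526263 -61.8357847   87.89658817  39.40331552
  72.68759803 116.41450592]
[   0.84145134   21.19461995  -40.43537322   82.4174135    13.72075904
   81.3870034  -137.92613728] [  -1.49292229   33.46799631  -36.3188719    88.41109077   21.10621618
   65.09991793 -140.44037397] 15.6417
```

Run:
```python
from h import *
x,y=.5432,.245; o=[180,0,81.8]
robot.move_to([x,y,.2],o); robot.line_to([x,y,.150],velocity=.1); robot.pause(.2)
f0=robot.current_contact_force()
hit=False; z=.147; L=[]
while z>.117:
    hit=robot.line_to([x,y,z],velocity=.012,f_stop=5); p=robot.current_tool_pos(); f=(robot.current_contact_force()-f0)
    L.append((round(z,4),round(p[2]-.017,4),round(float(f[2]),1),hit))
    if f[2]>9.5 or hit and z<.138: break
    z-=.0015
print(*L,sep="\n"); print(np.round(f,1))
robot.line_to([x,y,.25],velocity=.2); robot.pause(.5)
robot.move_to([.49,.245,.28],[180,0,-8.2]); im,T=wshot("w_up")
for zz in (.125,.151): print([r for r in rects(im,T,zz,(5,140,60),(20,255,255),1500) if abs(r[1]-543)<25 and abs(r[2]-245)<25])
print(robot.current_time_s())
cv2.imwrite("pics/c4.png",im[:330,:,::-1])
```

```text
(0.147, np.float64(0.1299), -0.8, False)
(0.1455, np.float64(0.1284), -0.3, False)
(0.144, np.float64(0.1269), -0.3, False)
(0.1425, np.float64(0.1259), 0.9, False)
(0.141, np.float64(0.1244), 3.2, False)
(0.1395, np.float64(0.1226), 2.6, False)
(0.138, np.float64(0.121), 3.5, False)
(0.1365, np.float64(0.1195), 4.5, False)
(0.135, np.float64(0.1179), 4.0, False)
(0.1335, np.float64(0.1164), 3.6, False)
(0.132, np.float64(0.1149), 3.8, False)
(0.1305, np.float64(0.1136), 3.4, False)
(0.129, np.float64(0.1122), 4.5, False)
(0.1275, np.float64(0.1106), 4.7, False)
(0.126, np.float64(0.1091), 3.8, False)
(0.1245, np.float64(0.1088), 5.3, True)
[-1.1 -1.6  5.3]
[([306.0, 164.0], 541.5, 246.0, 52.0, 89.3, 81.7)]
[([306.0, 164.0], 543.0, 244.9, 47.2, 81.1, 81.7)]
24.8583
```

View pics/c4.png

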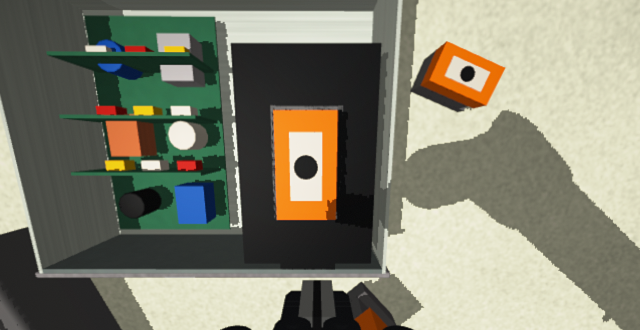

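The cartridge now stands proud at about (305,165): its top measures 81 x 47 mm if taken at z = 0.151. Gripping across its width and pulling it out.

Run:
```python
from h import *
x,y=.5431,.245; o=[180,0,-8.2]
fingers.gripper_to(1.0,force=60)
robot.move_to([x,y,.21],o); robot.line_to([x,y,.165],velocity=.12)
print(robot.line_to([x,y,.144],velocity=.05,f_stop=6),robot.current_tool_pos(),robot.current_contact_force())
fingers.gripper_to(0.0,force=60); print("gap",robot.current_finger_gap(),robot.current_gripper_force(),robot.current_contact_force())
for z in (.165,.19,.215): print(robot.line_to([x,y,z],velocity=.06,f_stop=15),np.round(robot.current_contact_force(),1))
robot.line_to([x,y,.27],velocity=.15)
print("gap",robot.current_finger_gap(),robot.current_time_s())
robot.move_to([.519,-.370,.25],[180,0,5.8]); 
im,T=wshot("w_heldc"); save("scene","sc_heldc"); print(robot.current_time_s(),robot.current_finger_gap())
a=cv2.imread("pics/w_heldc.png");b=cv2.imread("pics/sc_heldc.png")[120:340,80:320]
cv2.imwrite("pics/mos5.png",np.hstack([cv2.resize(a,(440,330)),cv2.resize(b,(360,330))]))
```

```text
False [0.54298802 0.24490632 0.14365104] [-0.71380385  0.50268222  0.48791489]
gap 0.521803058462218 67.22385048866272 [-0.2655092   0.17690367  1.95578696]
False [ 0.5 -0.5 -3.1]
False [-0.1  0.4 -1.9]
False [ 0.2 -0.1 -3.1]
gap 0.5196400739396865 29.775
32.075 0.524991146705702
```

View pics/mos5.png

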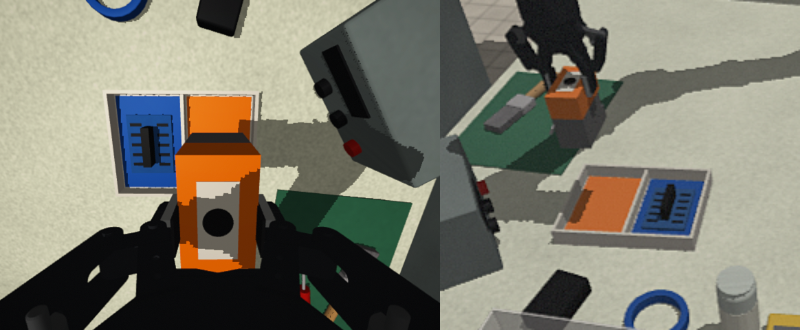

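The cartridge is held upright, with its notch side away from the tool, over the orange compartment. Lowering it to contact.

Run:
```python
from h import *
x,y=.519,-.370
robot.line_to([x,y,.112],velocity=.15); robot.pause(.2)
h=robot.line_to([x,y,.080],velocity=.02,f_stop=4); print(h,robot.current_tool_pos(),robot.current_contact_force())
assert h
robot.pause(.2); fingers.gripper_to(.75); robot.pause(.2)
robot.line_to([x,y,.26],velocity=.15)
robot.move_to([.45,-.2,.30],[180,0,5.8]); im,T=wshot("w_end"); 
print([r for r in rects(im,T,.097,(5,140,60),(20,255,255),1000)])
save("scene","sc_end"); print(robot.current_time_s())
a=cv2.imread("pics/w_end.png");b=cv2.imread("pics/sc_end.png")
cv2.imwrite("pics/mos6.png",np.hstack([cv2.resize(a,(400,300)),cv2.resize(b,(400,300))]))
```

```text
True [ 0.51882169 -0.36993172  0.09079714] [-0.11467031  0.33364636  5.07727344]
[([469.0, 155.0], 520.7, -345.1, 117.5, 97.7, 5.7), ([30.0, 27.0], 591.3, 61.2, 43.9, 33.3, 60.6)]
37.2667
```

View pics/mos6.png

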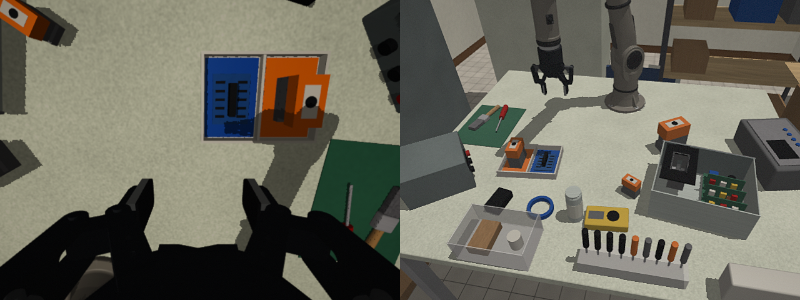

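The cover lies on the blue liner and the cartridge stands upright on the orange one. The bay is empty and everything else is in place, so I'm handing in.

```bash
python3 -c "
from h import *
print(workorder.close_job())"
```

```text
the job is handed in; nothing more can be done
None
```

Job handed in at about 37 s of the 64 s allowed: the cover lies flat on the blue liner, the cartridge was freed at its hard stop with about 5 N and stands upright on the orange liner, and the other things on the bench were left alone.

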